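# Move a tray of medals home and clamp it with the carriage stop

## Task

Free the clamp knob of the yellow carriage stop, slide the stop along its rail so that it pushes the tray of medals over the rollers until it is fully home against the blue fence, and press on until the stop's sprung nose is about half pressed in, but not bottomed. Then lock the stop there by turning the knob firmly tight again and let go. Be gentle with the tray - never ram it or tip it - and leave the jar, cup and brush alone.

Things in the scene. Friction and masses are not known exactly. Their poses are not given: they have to be found in the camera images.
- station: Grey base plate 270 x 440 x 12 mm screwed to the bench; origin on the bench under the middle of the roller lane, which runs along y. Ten steel rollers (tops at 40 mm) lie between two steel cheeks (136 mm apart inside, tops at 60 mm). At the +y end stands the blue fence: face at y = 150 mm, top at 87 mm. An aluminium clamp rail, 30 mm wide, top at 50 mm, runs along y at x = 110 mm.
- bay (a point): The foot of the blue fence's face, in the middle of the lane at roller-top height; y points out through the fence. A tray that is fully home has its origin 90 mm before this point (y = -90 mm in this frame).
- tray: Aluminium tray, 130 mm wide (x) by 180 mm long (y) by 24 mm high with six octagonal medals in it, 0.4 to 0.7 kg, lying on the rollers between the cheeks. Origin: centre of its underside; y along the lane.
- stop: Yellow carriage stop on the clamp rail: block 56 x 74 x 26 mm, its top 29.5 mm above the origin, which lies on the rail's top face under the knob's axis; axes as the station's. An arm reaches over the cheek and carries the sprung nose over the middle of the lane. Unclamped, it slides along the rail (y) with 1 to 3 N; clamped, it holds 25 N and more.
- nose_root (a point): Where the sprung nose leaves the stop's arm: mid-lane, 53 mm above the bench, 30 mm ahead (+y) of the stop's origin; y points to the tray. The nose (red tip 16 mm across) yields 10 mm in all against 1.5 N per mm (half in: about 7.5 N; bottomed: 15 N). Its free tip is 24 to 36 mm ahead of this point: the collar is set differently each time, so feel for the contact.
- knob_grip (a point): Grip point of the clamp knob on top of the carriage: on its upright axis, 61.5 mm above the stop's origin (111.5 mm above the bench), 14 mm below the top of the red T-bar. The bar is 76 mm long (along this point's x axis), 18 mm thick (y), 36 mm high; below it is a hub of 32 mm diameter. The carriage may be dragged by the knob.
- clamp_knob (a joint): Turn of the clamp knob in rad, 0 to 2.7; it grows clockwise seen from above (tightening). Below 1.2 the clamp is free; from 1.2 on it bites harder and harder, and from 1.8 on it is firmly tight. Turning takes 0.2 to 0.4 N m.
- enamel_jar: Bystander: green jar, 60 mm across, 85 mm tall; origin at its underside.
- red_cup: Bystander: red cup, 90 mm across, 80 mm tall; origin at its underside.
- brush: Bystander: a brush lying on the bench along its x axis; origin at its underside.
There are look-alikes about, which are no part of the job. There is more than one size of the tray; the one meant has the size given above.

How it is judged:
By the outcome, as a careful person would: the job done as asked, in the order asked, and still so for the second after the job is handed in, with the robot touching nothing.
It also fails if it takes over 50 s, if anything falls off the work surface, if the arm or the gripper's body presses on something with over 40 N, if the wrist force passes 120 N, or if a joint passes its speed limit or range.

## Robot

A 6-joint arm with a two-finger parallel gripper is mounted at the origin on the work surface. World frame = base frame: x ahead of the robot, y to its left, z up, the work surface at z = 0. Lengths are in m, angles in rad, forces in N, time in s.
With the tool pointing down it reaches from about 0.4 to 0.925 m from the base axis. Payload 12.5 kg.
Tool frame: the origin (TCP) lies at the centre of the arm's flange, where the gripper is bolted on; the fingertips stand 190 mm ahead of it and the grasp point (between the pads) lies 171 mm ahead of it (arm.tcp_to_grasp is the distance from the TCP to the grasp point, in m); y points along the fingers, z is the direction in which the jaws open and shut, and the axes are right-handed (so a half turn about y gives the same grasp; the last joint's range is limited). The gripper opens to 95 mm and grips with 3 to 60 N. Pads are 20 mm wide; open, the fingers measure 119 mm over their backs; the gripper's body (75 mm by 180 mm) begins 59 mm behind the grasp point.
Start: joints at [-1.44, 0.491, 1.559, -0, 1.092, -0.106], TCP at [0.147, -0.608, 0.405] pointing down, gripper open.
Joint ranges: [-3.1, 3.1], [-0.84, 2.19], [0.05, 2.79], [-1.13, 4.28], [0.06, 2.93], [-2.69, 2.69]. Speed limits (rad/s): [2.22, 2.22, 2.79, 3.14, 3.14, 3.14].

## Interface

Orientations are given as [roll, pitch, yaw] about the fixed x, y, z axes, in that order (R = Rz(yaw) Ry(pitch) Rx(roll)).
In Python, from workcell import arm gives the robot as it stands. The module is installed in compiled form; this text tells all that it offers.
- The arm moves only by the tool arm_command, never from a script. Its argument "moves" is a list that holds one entry, the list of rows, each a list of 4 numbers: the shift along the tool's x, y, z in m, then the turn about the tool's y in degrees. A call has 1 to 20 rows; each row is the pose to reach, as a shift and turn from the pose commanded when the call began, along the tool's axes at that moment; what a row does not reach only later rows make up. A row lasts 1/10 s, in which the tool goes at most 50 mm and 8.59 degrees, less where a joint would pass 70% of its speed; a pose out of reach is approached as far as the arm can. A call with a gripper value outside its range is refused whole. "claw" is the opening, from 0 (shut) to 1 (fully open), set as the call begins (left out, the last holds). The fingers move at their own pace and stop on an object; "force" is the grip in N (left out, the last holds). Time passes only in rows, so rows that repeat a pose let the fingers close. It gives the time, the measured TCP pose, the force and the opening at its end, in the units of the state.
- arm.state(): the state, without advancing time (a new reading comes with each control period).
- arm.get_image(name): name is "scene" or "side" or "wrist"; returns the picture (480x640x3 uint8, red, green, blue); there is no depth.
- arm.camera_info(name): a dict with "intrinsics" (3x3 intrinsics, pixels), "R" (3x3) and "t" (3): a world point X has camera coordinates R X + t. Camera axes: x right, y down, z forward; pixel columns grow to the right and rows downward; lengths in m; the calibration is good to about 2 mm. A picture is of the moment at which its call begins: read the wrist's pose just before it. camera_info takes no time and is no camera call; for the wrist camera it gives the pose at the moment of the call.
- arm.finish_job(): hands the job in, once; it reports no verdict.
Trained networks look in the newest picture that a camera, given by its name, has taken for a name from the list of things; names that differ only in an ending like _2 or _b are one class to them, and where a whole thing is asked for, a point or a joint stands for the part that bears it (a point fixed in the world has none). Each returns a list of dicts, best first, with "score" (0 to 1); they miss things now and then, are a little off and sometimes report something else, mostly with a low value. They report only what shows in the picture. A call takes as long as a camera call. They do not tell look-alikes from the thing itself.
- arm.spot_in(camera, label): "location" ([x, y, z] in m, in world coordinates, good to about 4 mm: the middle of the surface that is visible of it).
The state is a dict: "time": time; "joints": joint angles; "dq": joint speeds; "tau": joint torques, N m; "eef_pos": TCP position; "ee_rot": TCP orientation; "force": force on the tool from outside, world axes, zero at the start; "moment": the same for the moment, N m; "grip_width": finger opening in m.
Only numpy, scipy, OpenCV 4.12 (cv2) and the standard library are available. Lean on these libraries where they do the work, as an engineer would, in place of code of your own. Each camera call takes 0.05 s, during which the arm holds its last target. There are 200 camera calls.

## Working session

There is one attempt and no reset: what is moved stays moved. The work goes in short steps, Python scripts to look and compute and a tool call to move; the robot and the scene stay as the last step left them, time stands still between calls to the robot, and variables do not carry over. Pictures are saved under pics/ and viewed, about 8 in all and at most 12, crops included, and the job is handed in when it is done.

Besides the shell and the picture viewer there is one more tool, called as name(argument=value, ...) on one line, values as JSON. arm_command: Moves the arm, as the interface text tells. Its arguments: {"type":"object","properties":{"moves":{"type":"array","items":{"type":"array","items":{"type":"array","items":{"type":"number"}}}},"claw":{"type":"number"},"force":{"type":"number"}},"required":["moves"]}

```bash
mkdir -p pics; python3 - <<'E'
from workcell import arm
import cv2, numpy as np
s=arm.state(); print({k:np.round(v,3) for k,v in s.items()})
for c in ["scene","side"]:
    im=arm.get_image(c); cv2.imwrite(f"pics/{c}0.png",im[:,:,::-1])
    for l in ["station","tray","stop","knob_grip"]:
        r=arm.spot_in(c,l); print(c,l,[(round(d["score"],2),np.round(d["location"],3).tolist()) for d in r])
E
```

```text
{'time': np.float64(0.0), 'joints': array([-1.44 ,  0.492,  1.559, -0.   ,  1.092, -0.106]), 'dq': array([ 0.   , -0.   ,  0.   ,  0.001, -0.002, -0.001]), 'tau': array([-3.0000e-03, -6.1265e+01, -2.5818e+01,  6.9000e-02,  4.8000e-02,
       -0.0000e+00]), 'eef_pos': array([ 0.147, -0.608,  0.404]), 'ee_rot': array([-1.572,  0.   , -2.905]), 'force': array([ 0.195,  0.785, -0.683]), 'moment': array([-0.009, -0.023,  0.032]), 'grip_width': np.float64(0.095)}
scene station [(0.76, [0.548, -0.006, 0.021])]
scene tray [(0.89, [0.214, 0.281, 0.009]), (0.61, [0.471, -0.018, 0.05]), (0.37, [0.577, -0.202, 0.125]), (0.25, [0.558, -0.183, 0.077])]
scene stop [(0.79, [0.559, -0.188, 0.077])]
scene knob_grip [(0.81, [0.576, -0.2, 0.123])]
side station [(0.72, [0.494, 0.048, 0.037])]
side tray [(0.94, [0.472, -0.017, 0.052]), (0.82, [0.204, 0.288, 0.013]), (0.78, [0.108, -0.421, 0.018])]
side stop [(0.81, [0.553, -0.188, 0.076])]
side knob_grip [(0.58, [0.57, -0.198, 0.11])]
```

View pics/scene0.png

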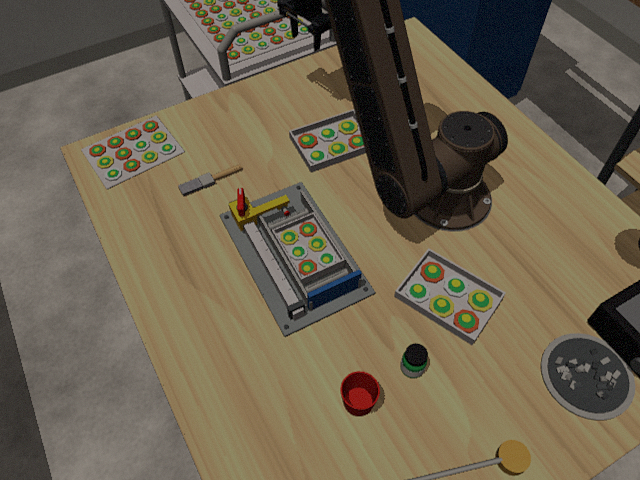

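View pics/side0.png

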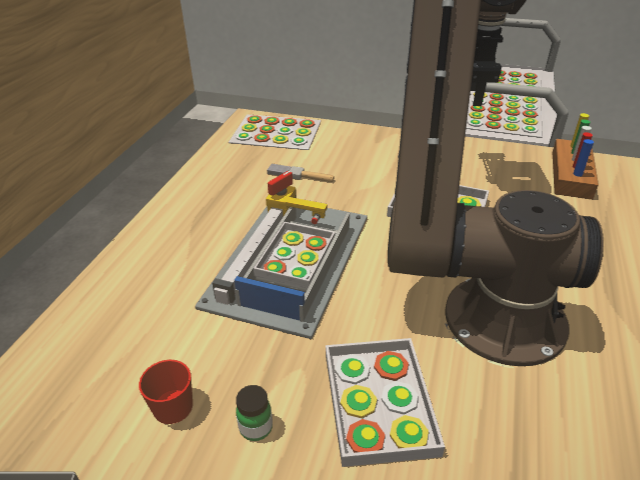

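Scene picture: station with yellow stop (258,207), red knob (241,200) and the lane tray (308,245). Look-alikes are the trays at (450,295) and (330,138) and the flat sheets at (133,150) and top. The lane tray is the one meant, since it is small and lies between the cheeks. Next I'll get the plate pose and the wrist camera geometry.

```bash
cat > h.py <<'E'
import numpy as np, cv2
from workcell import arm
from scipy.spatial.transform import Rotation as Ro
def ray(ci,px,z):
    K,R,t=[np.array(ci[k]) for k in("intrinsics","R","t")]
    c=-R.T@t; d=R.T@np.linalg.solve(K,[px[0],px[1],1]); return c+d*(z-c[2])/d[2]
def proj(ci,X):
    K,R,t=[np.array(ci[k]) for k in("intrinsics","R","t")]
    p=(np.atleast_2d(X)@R.T+t)@K.T; return p[:,:2]/p[:,2:]
def toolR(s): return Ro.from_euler("xyz",s["ee_rot"]).as_matrix()
def shift(s,target): return toolR(s).T@(np.array(target)-s["eef_pos"])
E
python3 - <<'E'
from h import *
np.set_printoptions(precision=3,suppress=True)
s=arm.state()
for c,P in(("scene",[(300,183),(373,292),(287,333),(222,216)]),("side",[(367,213),(311,332),(199,306)])):
    ci=arm.camera_info(c)
    Q=np.array([ray(ci,p,.012) for p in P]); print(c,Q[:,:2].tolist())
    d=np.diff(Q,axis=0); print(np.linalg.norm(d,axis=1),np.degrees(np.arctan2(d[:,1],d[:,0])))
w=arm.camera_info("wrist"); print(w["intrinsics"]); R,t=np.array(w["R"]),np.array(w["t"])
T=toolR(s); print("cam in tool",T.T@(-R.T@t-s["eef_pos"]),"\n",R@T)
print("shift",shift(s,[0.573,-0.2,0.42]))
E
```

```text
scene [[0.364966698475891, -0.26160501296065863], [0.37874986580032927, 0.16937455957303205], [0.6325096742529732, 0.16050803085167265], [0.6224502915672188, -0.2652323984345706]]
[0.431 0.254 0.426] [ 88.168  -2.001 -91.354]
side [[0.36074147614799795, -0.27649819527772457], [0.37644603738835947, 0.16120973741686262], [0.6312167830177948, 0.16003887230712732]]
[0.438 0.255] [87.945 -0.263]
[[346.092   0.    316.355]
 [  0.    346.092 234.868]
 [  0.      0.      1.   ]]
cam in tool [-0.072  0.021 -0.001] 
 [[ 0.001  0.001  1.   ]
 [ 0.966 -0.258 -0.   ]
 [ 0.258  0.966 -0.001]]
shift [-0.51  -0.015 -0.296]
```

arm_command(moves=[[[-0.04, 0, -0.03, 0], [-0.08, 0, -0.06, 0], [-0.12, -0.005, -0.09, 0], [-0.16, -0.005, -0.12, 0], [-0.2, -0.01, -0.15, 0], [-0.24, -0.01, -0.18, 0], [-0.28, -0.01, -0.21, 0], [-0.32, -0.015, -0.24, 0], [-0.36, -0.015, -0.27, 0], [-0.4, -0.015, -0.3, 0], [-0.44, -0.015, -0.33, 0], [-0.47, -0.015, -0.36, 0], [-0.5, -0.015, -0.38, 0], [-0.5, -0.015, -0.38, 0], [-0.5, -0.015, -0.38, 0]]])

```text
time: 2.0
eef_pos: [0.5437, -0.1203, 0.4195]
ee_rot: [-1.571, -0.0, -2.903]
force: [-0.5, -0.5, 1.0]
grip_width: 0.0952
```

```bash
python3 - <<'E'
from h import *
np.set_printoptions(precision=3,suppress=True)
s=arm.state();print(s["time"],s["joints"],s["eef_pos"],s["ee_rot"])
ci=arm.camera_info("wrist");im=arm.get_image("wrist"); cv2.imwrite("pics/w1.png",im[:,:,::-1])
for l in ["tray","stop","knob_grip","nose_root"]:
    for d in arm.spot_in("wrist",l)[:3]: print(l,d["score"],np.array(d["location"]),proj(ci,d["location"]))
E
```

```text
2.0 [-0.336  0.379  1.709 -0.     1.054  0.996] [ 0.544 -0.12   0.42 ] [-1.571 -0.    -2.903]
tray 0.84 [ 0.478 -0.011  0.05 ] [[202.475 249.97 ]]
tray 0.61 [ 0.236 -0.404  0.013] [[461.956 465.209]]
stop 0.58 [ 0.561 -0.191  0.082] [[395.438 221.752]]
nose_root 0.86 [ 0.561 -0.191  0.081] [[395.455 221.667]]
```

View pics/w1.png

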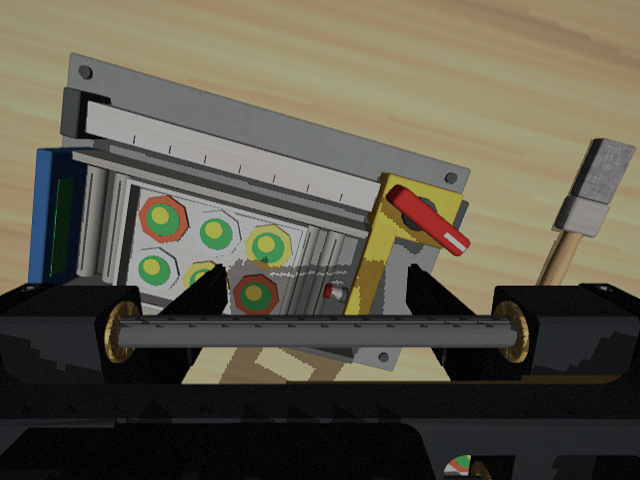

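Wrist picture: T-bar from about (393,190) to (465,248) with a white mark at one end, rail edges (88,100)–(380,180), plate corners (71,55) and (470,170), nose tip (328,291), tray of six between the cheeks. One crop of the knob gives its pose.

```bash
python3 - <<'E'
from h import *
np.set_printoptions(precision=4,suppress=True)
ci=arm.camera_info("wrist")
for z,P in((.012,[(71,55),(470,170)]),(.05,[(88,100),(380,180)]),(.05,[(85,133),(360,211)]),(.1255,[(394,188),(468,243)])):
    Q=np.array([ray(ci,p,z) for p in P]);d=Q[1]-Q[0]
    print(Q[:,:2].tolist(),np.linalg.norm(d),np.degrees(np.arctan2(d[1],d[0])))
print("nose",ray(ci,(326,291),.053))
im=cv2.imread("pics/w1.png")
cv2.imwrite("pics/w1c.png",cv2.resize(im[160:320,310:490],None,fx=4,fy=3.75,interpolation=cv2.INTER_CUBIC))
hsv=cv2.cvtColor(im,cv2.COLOR_BGR2HSV); H,S,V=[hsv[...,i].astype(int) for i in range(3)]
m=((H<8)|(H>172))&(S>130); m[:, :380]=0; m[:170]=0;m[262:]=0;m[:,475:]=0
print(np.unique(V[m]//20*20,return_counts=True))
E
```

```text
[[0.6381057917442442, 0.15874745969657092], [0.6234833308382258, -0.275006658658581]] 0.43400052022204205 -91.93079004838172
[[0.6001143200559513, 0.11521343255997121], [0.5921415933357573, -0.17401261552517827]] 0.28933591422826876 -91.57900003936811
[[0.569154723857301, 0.11602919202189835], [0.5570666631444999, -0.16288443380498666]] 0.2791754500017793 -92.48163460956023
[[0.5931293469194491, -0.17128456865689368], [0.5639644430722306, -0.24350151853547833]] 0.07788375611244945 -111.99137984798041
nose [ 0.4642 -0.1499  0.053 ]
(array([ 20,  40,  60,  80, 100, 120, 140, 160]), array([  13,   97,   88,   58,   77,  202, 1324,   19]))
```

View pics/w1c.png

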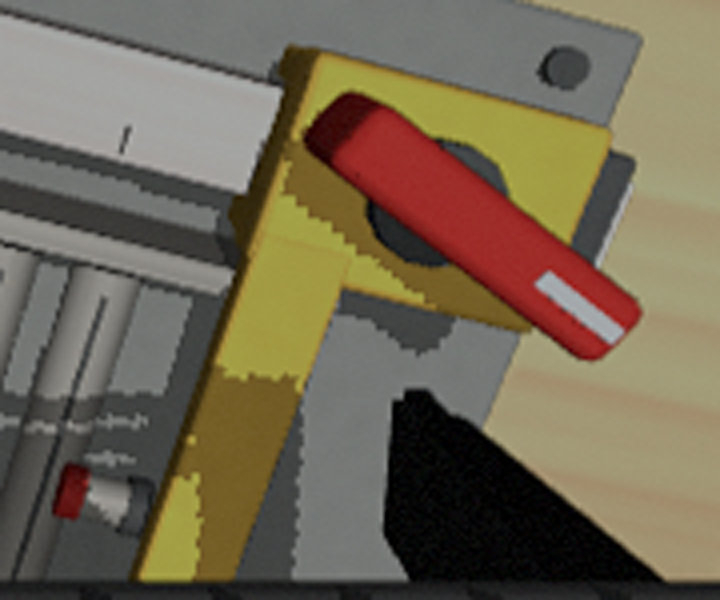

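```bash
python3 - <<'E'
from h import *
np.set_printoptions(precision=4,suppress=True)
ci=arm.camera_info("wrist");s=arm.state()
f=lambda x,y:(310+x/4,160+y/3.75)
c=[ray(ci,f(*p),.1255)[:2] for p in((375,97),(330,160),(597,360),(640,315))]
k=np.mean(c,axis=0);a=(c[2]+c[3]-c[0]-c[1]);print("knob",k,"len",np.linalg.norm(a)/2,"yaw",np.degrees(np.arctan2(a[1],a[0])),"thick",np.linalg.norm(c[0]-c[1]),np.linalg.norm(c[2]-c[3]))
th=np.radians(-1.95);X=np.array([np.cos(th),np.sin(th)]);Y=np.array([-X[1],X[0]])
# fence face top edge corner z=.087 , tray rear, nose tip
for n,p,z in(("fence top near corner",(95,150),.087),("tray rear edge top",(308,228),.064),("tray front top",(130,186),.064),("nose tip",(326,291),.053),("nose root",(345,293),.053)):
    q=ray(ci,p,z)[:2];print(n,q,"rel knob in st axes",(q-k)@X,(q-k)@Y)
print("shift",shift(s,[*k,.2825]),"turn",np.degrees(s["ee_rot"][2])-np.degrees(np.arctan2(a[1],a[0])))
E
```

```text
knob [ 0.5733 -0.2094] len 0.07400112554411126 yaw -115.19518260217467 thick 0.015621508728778172 0.012954276414807474
fence top near corner [0.5613 0.0833] rel knob in st axes -0.02193683125274381 0.29205388074543354
tray rear edge top [ 0.5306 -0.1147] rel knob in st axes -0.04588607956215341 0.09315245908557637
tray front top [0.5313 0.0618] rel knob in st axes -0.051227475996042104 0.2695583810842842
nose tip [ 0.4642 -0.1499] rel knob in st axes -0.1110979893392744 0.05574693167044979
nose root [ 0.4667 -0.1704] rel knob in st axes -0.10788542350695814 0.035281405944512075
shift [-0.009   0.1374  0.0922] turn -51.32201198272432
```

arm_command(moves=[[[-0.002, 0.01, 0.018, -8], [-0.004, 0.03, 0.036, -16], [-0.006, 0.045, 0.055, -24], [-0.008, 0.06, 0.073, -32], [-0.009, 0.075, 0.092, -40], [-0.009, 0.085, 0.092, -48], [-0.009, 0.085, 0.092, -52], [-0.009, 0.085, 0.092, -52], [-0.009, 0.085, 0.092, -52]]])

```text
time: 3.15
eef_pos: [0.5736, -0.2087, 0.335]
ee_rot: [-1.57, -0.0, -2.0]
force: [-0.1, -0.2, 0.3]
grip_width: 0.095
```

```bash
python3 - <<'E'
from h import *
np.set_printoptions(precision=4,suppress=True)
s=arm.state();print(s["time"],s["joints"],s["eef_pos"],s["ee_rot"],s["force"])
ci=arm.camera_info("wrist");im=arm.get_image("wrist")
g=s["eef_pos"]+toolR(s)@np.array([0,.171,0])
# mark predicted bar top from estimate
th=np.radians(-114.5);u=np.array([np.cos(th),np.sin(th),0]);v=np.array([-u[1],u[0],0]);k=np.array([.5733,-.2085,.1255])
P=proj(ci,[k+a*u*.038+b*v*.009 for a,b in((1,1),(1,-1),(-1,-1),(-1,1))]);print(P)
o=im[:,:,::-1].copy();cv2.polylines(o,[P.astype(int)],True,(255,255,0),1)
cv2.imwrite("pics/w2.png",o)
E
```

```text
3.15 [-0.4571  0.5453  1.6708 -0.0001  0.925  -0.0275] [ 0.5736 -0.2087  0.335 ] [-1.5704 -0.0001 -2.0003] [-0.1332 -0.1953  0.2964]
[[332.6362 331.4416]
 [303.0544 331.4993]
 [301.3625 208.3516]
 [333.9748 208.2768]]
```

View pics/w2.png

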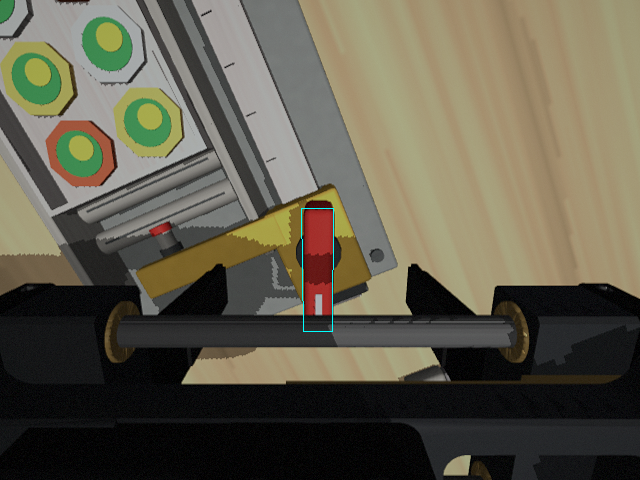

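Picture: the bar is upright in the image between the fingers, and my predicted outline matches it. Descend, then grip.

arm_command(moves=[[[0, 0.02, 0, 0], [0, 0.04, 0, 0], [0, 0.0525, 0, 0], [0, 0.0525, 0, 0], [0, 0.0525, 0, 0]]])

```text
time: 3.7
eef_pos: [0.574, -0.2083, 0.2827]
ee_rot: [-1.57, -0.0, -1.998]
force: [-0.1, -0.1, 0.5]
grip_width: 0.0952
```

arm_command(moves=[[[0, 0, 0, 0], [0, 0, 0, 0], [0, 0, 0, 0], [0, 0, 0, 0], [0, 0, 0, 0], [0, 0, 0, 0]]], claw=0, force=50)

```text
time: 4.3
eef_pos: [0.5739, -0.2082, 0.2823]
ee_rot: [-1.571, -0.0, -1.997]
force: [-0.5, -0.1, 0.3]
grip_width: 0.0526
```

```bash
python3 - <<'E'
from h import *
np.set_printoptions(precision=4,suppress=True)
s=arm.state();print(s["time"],s["joints"],s["eef_pos"],s["ee_rot"],s["force"],s["moment"],s["grip_width"])
E
```

```text
4.3 [-0.4561  0.6119  1.7137 -0.0001  0.8159 -0.0296] [ 0.5739 -0.2082  0.2823] [-1.5707 -0.0001 -1.9972] [-0.4931 -0.0795  0.3078] [-0.0345 -0.0518  0.025 ] 0.05255199698963266
```

Fingers are still closing.

arm_command(moves=[[[0, 0, 0, 0], [0, 0, 0, 0], [0, 0, 0, 0], [0, 0, 0, 0], [0, 0, 0, 0], [0, 0, 0, 0], [0, 0, 0, 0]]])

```text
time: 5.0
eef_pos: [0.5745, -0.2085, 0.2823]
ee_rot: [-1.568, 0.0, -1.998]
force: [5.9, -2.9, -3.7]
grip_width: 0.0175
```

arm_command(moves=[[[0, 0, 0, -6], [0, 0, 0, -12], [0, 0, 0, -18], [0, 0, 0, -24], [0, 0, 0, -30], [0, 0, 0, -36], [0, 0, 0, -42], [0, 0, 0, -48], [0, 0, 0, -54], [0, 0, 0, -60], [0, 0, 0, -66], [0, 0, 0, -72], [0, 0, 0, -75], [0, 0, 0, -75]]])

```text
time: 6.4
eef_pos: [0.5734, -0.2083, 0.2822]
ee_rot: [-1.572, 0.001, -0.686]
force: [-5.0, -1.7, 2.0]
grip_width: 0.0179
```

```bash
python3 - <<'E'
from h import *
np.set_printoptions(precision=4,suppress=True)
s=arm.state();print(s["time"],s["joints"],s["eef_pos"],s["ee_rot"],s["force"],s["moment"],s["grip_width"])
th=np.radians(-1.95);Y=np.array([-np.sin(th),np.cos(th),0])
print("10mm along station y in tool",toolR(s).T@Y*10)
im=arm.get_image("wrist");cv2.imwrite("pics/w3.png",im[:,:,::-1])
E
```

```text
6.4 [-0.4567  0.6116  1.7145 -0.001   0.817  -1.3406] [ 0.5734 -0.2083  0.2822] [-1.5719  0.0014 -0.6862] [-5.0022 -1.6616  2.0167] [-0.2452  0.619   0.1639] 0.017928157733754547
10mm along station y in tool [-6.0691 -0.0002  7.9477]
```

View pics/w3.png

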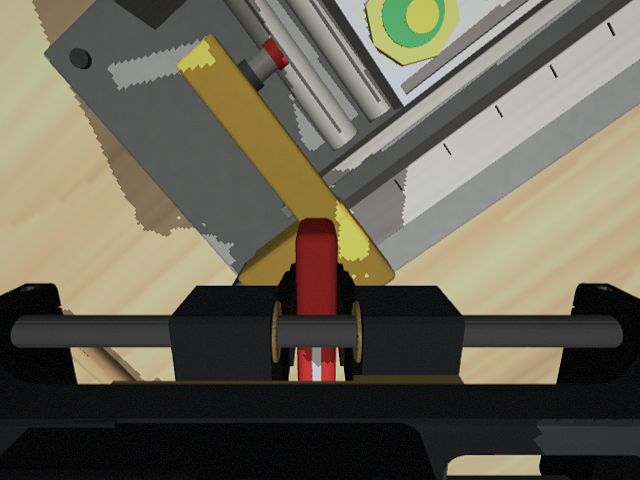

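Bar turned with the grip, so the clamp should be free. Slide 20 mm towards the tray and feel.

arm_command(moves=[[[-0.0012, 0, 0.0016, 0], [-0.003, 0, 0.004, 0], [-0.0055, 0, 0.0072, 0], [-0.0079, 0, 0.0103, 0], [-0.0103, 0, 0.0135, 0], [-0.0121, 0, 0.0159, 0]]])

```text
time: 7.05
eef_pos: [0.5741, -0.1881, 0.2822]
ee_rot: [-1.572, 0.001, -0.688]
force: [-5.3, -1.7, 3.1]
grip_width: 0.0179
```

```bash
cat > st.py <<'E'
from h import *
np.set_printoptions(precision=4,suppress=True)
s=arm.state();th=np.radians(-1.95);Y=np.array([-np.sin(th),np.cos(th),0]);X=np.array([Y[1],-Y[0],0])
p=s["eef_pos"]-[.5734,-.2083,.2822]
print("t",s["time"],"y",p@Y*1e3,"x",p@X*1e3,"z",p[2]*1e3,"Fy",s["force"]@Y,"Fx",s["force"]@X,"Fz",s["force"][2],"M",s["moment"],s["ee_rot"],s["grip_width"])
E
python3 st.py
```

```text
t 7.05 y 20.16753687274144 x 0.016833921513950495 z 0.020089090051467196 Fy -1.863217390853407 Fx -5.268417247733599 Fz 3.081358805440338 M [-0.3291  0.7485  0.1686] [-1.5721  0.0015 -0.6876] 0.017912016271415504
```

arm_command(moves=[[[-0.0018, 0, 0.0024, 0], [-0.0036, 0, 0.0048, 0], [-0.0055, 0, 0.0072, 0], [-0.0067, 0, 0.0087, 0], [-0.0079, 0, 0.0103, 0], [-0.0091, 0, 0.0119, 0]]])

```text
time: 7.65
eef_pos: [0.5746, -0.1733, 0.2822]
ee_rot: [-1.572, 0.001, -0.688]
force: [-5.3, -2.2, 3.0]
grip_width: 0.0176
```

arm_command(moves=[[[-0.0009, 0, 0.0012, 0], [-0.0018, 0, 0.0024, 0], [-0.0027, 0, 0.0036, 0], [-0.0036, 0, 0.0048, 0], [-0.0046, 0, 0.006, 0], [-0.0055, 0, 0.0072, 0], [-0.0061, 0, 0.0079, 0]]])

```text
time: 8.35
eef_pos: [0.5749, -0.1633, 0.2822]
ee_rot: [-1.572, 0.001, -0.688]
force: [-5.4, -0.2, 1.6]
grip_width: 0.0178
```

```bash
python3 st.py
```

```text
t 8.35 y 45.010126142818386 x 0.0025588826848290357 z 0.01525265882562632 Fy -0.3918728565498012 Fx -5.340753826579354 Fz 1.6331451021188585 M [-0.4141  0.6796  0.1537] [-1.5721  0.0014 -0.6876] 0.017821075299932283
```

arm_command(moves=[[[-0.0009, 0, 0.0012, 0], [-0.0018, 0, 0.0024, 0], [-0.0027, 0, 0.0036, 0], [-0.0036, 0, 0.0048, 0], [-0.0046, 0, 0.006, 0], [-0.0049, 0, 0.0064, 0], [-0.0049, 0, 0.0064, 0]]])

```text
time: 9.05
eef_pos: [0.5752, -0.1552, 0.2822]
ee_rot: [-1.572, 0.002, -0.688]
force: [-4.5, -1.3, 3.2]
grip_width: 0.0174
```

```bash
python3 st.py; python3 - <<'E'
from h import *
im=arm.get_image("wrist");cv2.imwrite("pics/w4.png",im[:,:,::-1])
im=arm.get_image("side");cv2.imwrite("pics/s4.png",cv2.resize(im[160:330,190:390,::-1],None,fx=4,fy=3.5,interpolation=cv2.INTER_CUBIC))
E
python3 st.py
```

```text
t 9.05 y 53.12555649375606 x 0.0374183458665214 z -0.017566184529083095 Fy -1.4336454314811395 Fx -4.478171044026757 Fz 3.2072199798956214 M [-0.1879  0.6012  0.1144] [-1.572   0.0015 -0.6877] 0.01739501048419192
t 9.15 y 53.102812754261606 x 0.009200714127388524 z 0.008810411724180511 Fy -0.5497462602142621 Fx -4.3482711287581655 Fz 3.078234437890163 M [-0.1688  0.6632  0.2353] [-1.572   0.0016 -0.6877] 0.017884025560228847
```

View pics/w4.png

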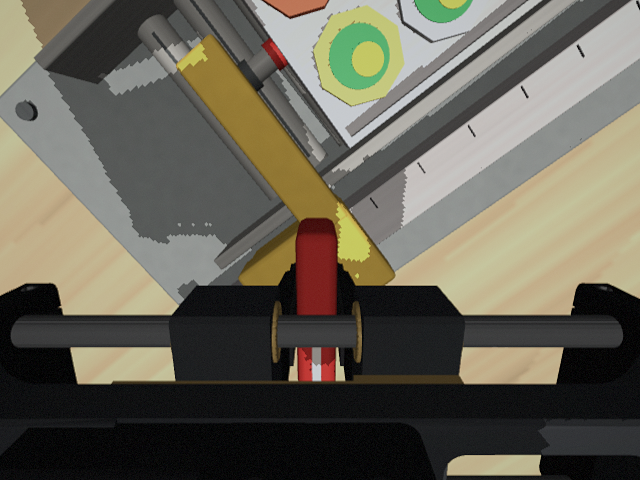

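Picture: carriage has moved, and the nose's red tip (274,54) is at the tray's rear wall. Continue in small steps and read the force.

arm_command(moves=[[[-0.0006, 0, 0.0008, 0], [-0.0012, 0, 0.0016, 0], [-0.0018, 0, 0.0024, 0], [-0.0024, 0, 0.0032, 0], [-0.0024, 0, 0.0032, 0]]])

```text
time: 9.65
eef_pos: [0.5754, -0.1512, 0.2822]
ee_rot: [-1.572, 0.002, -0.688]
force: [-5.4, -1.2, 3.1]
grip_width: 0.0176
```

```bash
python3 st.py
```

```text
t 9.65 y 57.11377629672589 x 0.044815750627096855 z 0.01799447936334797 Fy -1.4138149726578513 Fx -5.337380822930903 Fz 3.1246443689495043 M [-0.2289  0.6614  0.1739] [-1.5721  0.0015 -0.6876] 0.017609425916958445
```

arm_command(moves=[[[-0.0006, 0, 0.0008, 0], [-0.0012, 0, 0.0016, 0], [-0.0018, 0, 0.0024, 0], [-0.0018, 0, 0.0024, 0]]])

```text
time: 10.05
eef_pos: [0.5755, -0.1482, 0.2822]
ee_rot: [-1.572, 0.002, -0.688]
force: [-6.3, -0.9, 2.6]
grip_width: 0.018
```

```bash
python3 st.py
```

```text
t 10.05 y 60.09833437769132 x 0.06226143236665472 z 0.016799639834474966 Fy -1.1301530307033147 Fx -6.251647075390868 Fz 2.64308631206951 M [-0.2637  0.6602  0.1838] [-1.5721  0.0015 -0.6876] 0.017968573565094965
```

arm_command(moves=[[[-0.0006, 0, 0.0008, 0], [-0.0012, 0, 0.0016, 0], [-0.0018, 0, 0.0024, 0], [-0.0018, 0, 0.0024, 0]]])

```text
time: 10.45
eef_pos: [0.5756, -0.1452, 0.2822]
ee_rot: [-1.572, 0.002, -0.688]
force: [-4.7, -0.4, 3.0]
grip_width: 0.0179
```

arm_command(moves=[[[-0.0006, 0, 0.0008, 0], [-0.0012, 0, 0.0016, 0], [-0.0018, 0, 0.0024, 0], [-0.0018, 0, 0.0024, 0]]])

```text
time: 10.85
eef_pos: [0.5757, -0.1422, 0.2822]
ee_rot: [-1.572, 0.002, -0.688]
force: [-6.0, -1.0, 3.2]
grip_width: 0.0176
```

```bash
python3 st.py; python3 - <<'E'
from h import *
im=arm.get_image("side");cv2.imwrite("pics/s5.png",cv2.resize(im[160:330,190:390,::-1],None,fx=4,fy=3.5,interpolation=cv2.INTER_CUBIC))
E
python3 st.py
```

```text
t 10.85 y 66.09894288622631 x 0.08808899671416526 z 0.003939646859907331 Fy -1.1658355406977945 Fx -5.9845926586591665 Fz 3.2030652338444265 M [-0.2878  0.7899  0.1571] [-1.5722  0.0017 -0.6876] 0.017643465797862277
t 10.9 y 66.11198020358853 x 0.07680119846667977 z -0.00037933995861161307 Fy -0.2783835928568125 Fx -5.056551215533554 Fz 3.4467726729366026 M [-0.2407  0.7003  0.1923] [-1.5722  0.0018 -0.6876] 0.017841338900582256
```

View pics/s5.png

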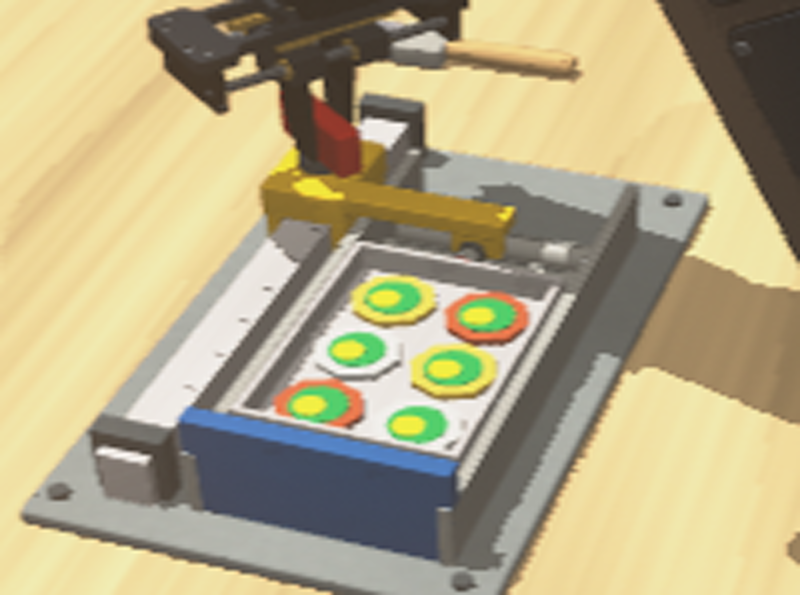

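Picture: the tray is near the fence (330,420) with the nose behind it; contact isn't decidable here. Keep feeling in 2 mm steps.

arm_command(moves=[[[-0.0006, 0, 0.0008, 0], [-0.0012, 0, 0.0016, 0], [-0.0012, 0, 0.0016, 0]]])

```text
time: 11.2
eef_pos: [0.5758, -0.1402, 0.2822]
ee_rot: [-1.572, 0.002, -0.688]
force: [-5.8, -0.9, 3.6]
grip_width: 0.0177
```

arm_command(moves=[[[-0.0006, 0, 0.0008, 0], [-0.0012, 0, 0.0016, 0], [-0.0012, 0, 0.0016, 0]]])

```text
time: 11.5
eef_pos: [0.5759, -0.1382, 0.2822]
ee_rot: [-1.572, 0.002, -0.688]
force: [-5.7, -1.5, 2.9]
grip_width: 0.0178
```

```bash
python3 st.py
```

```text
t 11.5 y 70.13407862831994 x 0.10873753761552829 z 0.011614714911178936 Fy -1.649901311282546 Fx -5.682674979616134 Fz 2.9443954989585723 M [-0.2083  0.8098  0.1646] [-1.5723  0.0018 -0.6876] 0.01777306716816175
```

arm_command(moves=[[[-0.0006, 0, 0.0008, 0], [-0.0012, 0, 0.0016, 0], [-0.0012, 0, 0.0016, 0]]])

```text
time: 11.8
eef_pos: [0.576, -0.1362, 0.2822]
ee_rot: [-1.572, 0.002, -0.688]
force: [-6.4, -0.8, 3.5]
grip_width: 0.018
```

arm_command(moves=[[[-0.0006, 0, 0.0008, 0], [-0.0012, 0, 0.0016, 0], [-0.0012, 0, 0.0016, 0]]])

```text
time: 12.1
eef_pos: [0.576, -0.1342, 0.2822]
ee_rot: [-1.572, 0.002, -0.688]
force: [-5.8, -0.7, 4.0]
grip_width: 0.0176
```

```bash
python3 st.py
```

```text
t 12.1 y 74.1149245256383 x 0.1256162525896448 z 0.045707716562759515 Fy -0.8717451521586935 Fx -5.817968264993614 Fz 4.008748985062915 M [-0.1882  0.7681  0.1609] [-1.5723  0.0018 -0.6876] 0.017597902357446647
```

```bash
python3 - <<'E'
from h import *
a=arm.get_image("wrist")[0:300,150:450,::-1];b=arm.get_image("side")[160:330,190:390,::-1]
c=arm.get_image("scene")[180:320,210:390,::-1]
z=lambda i:cv2.resize(i,(400,int(400*i.shape[0]/i.shape[1])),interpolation=cv2.INTER_CUBIC)
l=[z(a)];r=np.vstack([z(b)[:, :]]);
o=np.zeros((600,800,3),np.uint8)
for im,(x,y) in((z(a),(0,0)),(z(b)[:300],(400,0)),(z(c)[:300],(400,300))):
    h=min(im.shape[0],600-y);o[y:y+h,x:x+400]=im[:h]
cv2.imwrite("pics/m6.png",o)
E
python3 st.py
```

```text
t 12.25 y 74.12050875680026 x 0.12980555098117016 z -0.012289979039847854 Fy -1.1477823891687247 Fx -5.624180415190234 Fz 3.0861556075883034 M [-0.2571  0.7824  0.1615] [-1.5723  0.002  -0.6876] 0.01726479535111956
```

View pics/m6.png

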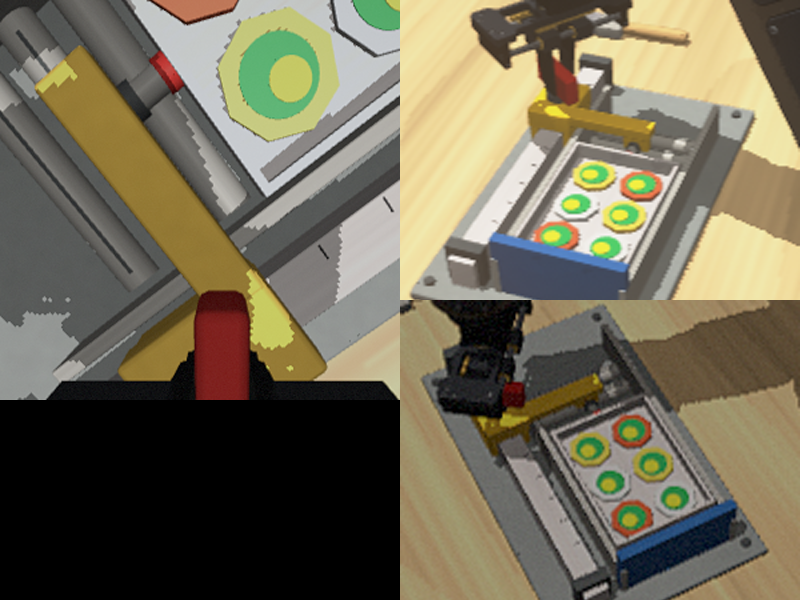

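Picture: the nose rides on the tray's rear wall, apparently uncompressed, and the tray's front is close to the fence. Continue.

arm_command(moves=[[[-0.0006, 0, 0.0008, 0], [-0.0012, 0, 0.0016, 0], [-0.0012, 0, 0.0016, 0]]])

```text
time: 12.55
eef_pos: [0.5761, -0.1322, 0.2822]
ee_rot: [-1.572, 0.002, -0.688]
force: [-6.1, -0.4, 4.2]
grip_width: 0.0178
```

arm_command(moves=[[[-0.0006, 0, 0.0008, 0], [-0.0012, 0, 0.0016, 0], [-0.0012, 0, 0.0016, 0]]])

```text
time: 12.85
eef_pos: [0.5762, -0.1302, 0.2822]
ee_rot: [-1.572, 0.002, -0.688]
force: [-6.8, -0.5, 4.2]
grip_width: 0.0177
```

```bash
python3 st.py
```

```text
t 12.85 y 78.12796992756175 x 0.14346143467596548 z -0.02234116999083602 Fy -0.703963674496552 Fx -6.809034154028329 Fz 4.169778052719535 M [-0.1854  0.8583  0.1254] [-1.5723  0.002  -0.6876] 0.017688154338783554
```

arm_command(moves=[[[-0.0006, 0, 0.0008, 0], [-0.0012, 0, 0.0016, 0], [-0.0012, 0, 0.0016, 0]]])

```text
time: 13.15
eef_pos: [0.5763, -0.1282, 0.2822]
ee_rot: [-1.572, 0.002, -0.688]
force: [-6.4, -0.1, 3.4]
grip_width: 0.0175
```

arm_command(moves=[[[-0.0006, 0, 0.0008, 0], [-0.0012, 0, 0.0016, 0], [-0.0012, 0, 0.0016, 0]]])

```text
time: 13.45
eef_pos: [0.5764, -0.1262, 0.2822]
ee_rot: [-1.572, 0.002, -0.688]
force: [-7.8, -0.4, 3.5]
grip_width: 0.018
```

```bash
python3 st.py
```

```text
t 13.45 y 82.11774461553145 x 0.1594295560923536 z -0.000521963735455877 Fy -0.6953332396205478 Fx -7.749718862052098 Fz 3.52104807200951 M [-0.2204  0.8479  0.1204] [-1.5724  0.0021 -0.6877] 0.018016623056853562
```

arm_command(moves=[[[-0.0007, 0, 0.0008, 0], [-0.0014, 0, 0.0015, 0], [-0.0014, 0, 0.0015, 0]]])

```text
time: 13.75
eef_pos: [0.5763, -0.1242, 0.2822]
ee_rot: [-1.572, 0.002, -0.688]
force: [-4.5, -0.8, 3.1]
grip_width: 0.018
```

arm_command(moves=[[[-0.0007, 0, 0.0008, 0], [-0.0014, 0, 0.0015, 0], [-0.0014, 0, 0.0015, 0]]])

```text
time: 14.05
eef_pos: [0.5763, -0.1222, 0.2822]
ee_rot: [-1.572, 0.001, -0.688]
force: [-5.9, -0.8, 2.3]
grip_width: 0.0179
```

```bash
python3 st.py; python3 - <<'E'
from h import *
ci=arm.camera_info("scene");im=arm.get_image("scene")
# rectify the tray-top plane z=.064 around fence from scene and side
th=np.radians(-1.95);Y=np.array([-np.sin(th),np.cos(th)]);X=np.array([Y[1],-Y[0]])
o=np.array([.464,.0]);N=[]
for c in("scene","side"):
    ci=arm.camera_info(c);im=arm.get_image(c)
    q=[(-.07,.02),(.07,.02),(.07,.13),(-.07,.13)]
    P=proj(ci,[[*(o+a*X+b*Y),.064] for a,b in q]).astype(np.float32)
    S=np.float32([[0,320],[400,320],[400,0],[0,0]])
    N.append(cv2.warpPerspective(im,cv2.getPerspectiveTransform(P,S),(400,320),flags=cv2.INTER_CUBIC)[:,:,::-1])
cv2.imwrite("pics/r7.png",np.hstack(N))
E
```

```text
t 14.05 y 86.19555884010028 x -0.027096645772584603 z -0.003186658866005665 Fy -1.0226275738943926 Fx -5.825165935396569 Fz 2.32493337009808 M [-0.2471  0.7492  0.1583] [-1.572   0.0013 -0.6877] 0.017937961655163384
```

View pics/r7.png

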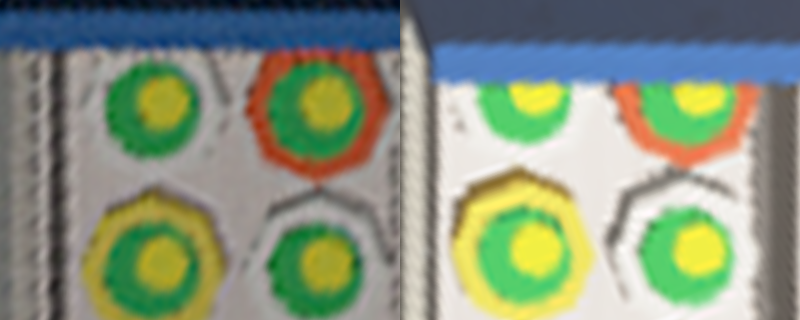

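Picture: the fence hides the tray's front from both cameras. Compute the remaining gap from the rear edge, seen in m6 at wrist pixel (346,144), and the fence's top edge.

```bash
python3 - <<'E'
from h import *
np.set_printoptions(precision=4,suppress=True)
th=np.radians(-1.95);Y=np.array([-np.sin(th),np.cos(th)]);X=np.array([Y[1],-Y[0]]);o=np.array([.464,.0])
ci=arm.camera_info("wrist")
for px in((346,144),(347,147)):
  q=ray(ci,px,.064)[:2]-12.07e-3*Y; print("tray rear at y74",q,(q-o)@Y)
for c,row,col in(("scene",50,200),("side",82,200)):
    ci=arm.camera_info(c)
    b=.13-row/320*.11;a=-.07+col/400*.14
    px=proj(ci,[*(o+a*X+b*Y),.064])[0]; q=ray(ci,px,.087)[:2];print(c,"fence top edge",q,(q-o)@Y)
E
```

```text
tray rear at y74 [ 0.5298 -0.075 ] -0.07269517797337278
tray rear at y74 [ 0.5314 -0.0755] -0.07320425067614698
scene fence top edge [0.475  0.1244] 0.12472513231894566
side fence top edge [0.4577 0.1243] 0.12399061351695033
```

Home contact is expected near y = 91 mm (now 86). Feel on.

arm_command(moves=[[[-0.0006, 0, 0.0008, 0], [-0.0012, 0, 0.0016, 0], [-0.0018, 0, 0.0024, 0], [-0.0018, 0, 0.0024, 0]]])

```text
time: 14.6
eef_pos: [0.5764, -0.1192, 0.2822]
ee_rot: [-1.572, 0.001, -0.688]
force: [-6.7, -1.0, 2.6]
grip_width: 0.0182
```

```bash
python3 st.py
```

```text
t 14.6 y 89.20155120338956 x -0.0014449966426037 z 0.019507122126616316 Fy -1.2340025123893594 Fx -6.656740035286697 Fz 2.626615395793972 M [-0.1986  0.6945  0.1665] [-1.572   0.0014 -0.6877] 0.018192664059225077
```

arm_command(moves=[[[-0.0006, 0, 0.0008, 0], [-0.0012, 0, 0.0016, 0], [-0.0012, 0, 0.0016, 0]]])

```text
time: 14.9
eef_pos: [0.5765, -0.1171, 0.2822]
ee_rot: [-1.572, 0.001, -0.688]
force: [-5.8, -1.0, 3.9]
grip_width: 0.0181
```

```bash
python3 st.py
```

```text
t 14.9 y 91.20877187700336 x 0.026996690898620484 z 0.018079685227656572 Fy -1.1529494986623994 Fx -5.725242897113603 Fz 3.852516465606498 M [-0.24    0.7059  0.176 ] [-1.572   0.0014 -0.6877] 0.01806225721026479
```

arm_command(moves=[[[-0.0006, 0, 0.0008, 0], [-0.0012, 0, 0.0016, 0], [-0.0012, 0, 0.0016, 0]]])

```text
time: 15.2
eef_pos: [0.5766, -0.1153, 0.2822]
ee_rot: [-1.572, 0.001, -0.688]
force: [-6.1, -2.4, 3.8]
grip_width: 0.0181
```

```bash
python3 st.py
```

```text
t 15.2 y 93.0218154993151 x 0.015189601792971446 z 0.011839794270440684 Fy -2.5572835089517865 Fx -5.988629274866508 Fz 3.8155094412302466 M [-0.5707  0.8285  0.1881] [-1.5723  0.0013 -0.6877] 0.018064481725447713
```

arm_command(moves=[[[-0.0006, 0, 0.0008, 0], [-0.0009, 0, 0.0012, 0], [-0.0009, 0, 0.0012, 0]]])

```text
time: 15.5
eef_pos: [0.5766, -0.1141, 0.2822]
ee_rot: [-1.573, 0.001, -0.688]
force: [-5.5, -5.7, 3.2]
grip_width: 0.0178
```

```bash
python3 st.py
```

```text
t 15.5 y 94.27937738538252 x 0.016843136060890312 z 0.02035028772529035 Fy -5.85893596463406 Fx -5.2637005895015445 Fz 3.167566283269934 M [-0.9338  0.841   0.162 ] [-1.5726  0.001  -0.6876] 0.01777217873944185
```

Contact at about y = 92; the force is rising. Two more small steps, averaging the force.

arm_command(moves=[[[-0.0006, 0, 0.0008, 0], [-0.0006, 0, 0.0008, 0], [-0.0006, 0, 0.0008, 0]]])

```text
time: 15.8
eef_pos: [0.5767, -0.1132, 0.2822]
ee_rot: [-1.573, 0.001, -0.688]
force: [-6.8, -6.3, 2.8]
grip_width: 0.0176
```

```bash
python3 st.py
```

```text
t 15.8 y 95.13517952412073 x 0.03961177998183145 z -0.00364079109804738 Fy -6.555973669547003 Fx -6.57517818054961 Fz 2.7779587633813847 M [-1.126   0.9461  0.1805] [-1.5727  0.001  -0.6877] 0.01762811302126224
```

arm_command(moves=[[[0, 0, 0, 0], [0, 0, 0, 0]]])

```text
time: 16.0
eef_pos: [0.5767, -0.1132, 0.2822]
ee_rot: [-1.573, 0.001, -0.688]
force: [-6.1, -5.3, 2.7]
grip_width: 0.0178
```

```bash
python3 st.py
```

```text
t 16.0 y 95.17125214627634 x 0.027148914231202737 z 0.0031529907659755274 Fy -5.5198183155435885 Fx -5.956120517379924 Fz 2.6727417550695822 M [-1.0979  0.9346  0.1799] [-1.5727  0.001  -0.6876] 0.017789594425503895
```

Force and moment agree on contact at about 91.7 mm, so half-in is about 96.7. One last 1.6 mm step.

arm_command(moves=[[[-0.0006, 0, 0.0008, 0], [-0.001, 0, 0.0013, 0], [-0.001, 0, 0.0013, 0], [-0.001, 0, 0.0013, 0]]])

```text
time: 16.4
eef_pos: [0.5767, -0.1118, 0.2822]
ee_rot: [-1.573, 0.001, -0.688]
force: [-6.6, -7.4, 3.1]
grip_width: 0.0176
```

```bash
python3 st.py
```

```text
t 16.4 y 96.56555454744961 x 0.03651723529559314 z 0.029305343942243045 Fy -7.631611813976743 Fx -6.377416739998376 Fz 3.120012740663021 M [-1.4577  1.003   0.1497] [-1.573   0.0007 -0.6877] 0.01763437682906933
```

arm_command(moves=[[[0, 0, 0, 6], [0, 0, 0, 12], [0, 0, 0, 18], [0, 0, 0, 24], [0, 0, 0, 30], [0, 0, 0, 36], [0, 0, 0, 42], [0, 0, 0, 48], [0, 0, 0, 54], [0, 0, 0, 60], [0, 0, 0, 66], [0, 0, 0, 72], [0, 0, 0, 76], [0, 0, 0, 80], [0, 0, 0, 84], [0, 0, 0, 88], [0, 0, 0, 92], [0, 0, 0, 96], [0, 0, 0, 96], [0, 0, 0, 96]]])

```text
time: 18.4
eef_pos: [0.5782, -0.1119, 0.2823]
ee_rot: [-1.567, 0.001, -2.364]
force: [6.6, -7.0, -5.3]
grip_width: 0.0178
```

```bash
python3 st.py; python3 - <<'E'
from h import *
im=arm.get_image("wrist");cv2.imwrite("pics/w8.png",im[:,:,::-1])
E
```

```text
t 18.4 y 96.48553789409291 x 1.470473607998933 z 0.10322581340194148 Fy -6.811587675705131 Fx 6.837485143464289 Fz -5.312154682425454 M [-1.2158 -0.8126 -0.1299] [-1.567   0.0012 -2.3643] 0.017811122519796146
```

View pics/w8.png

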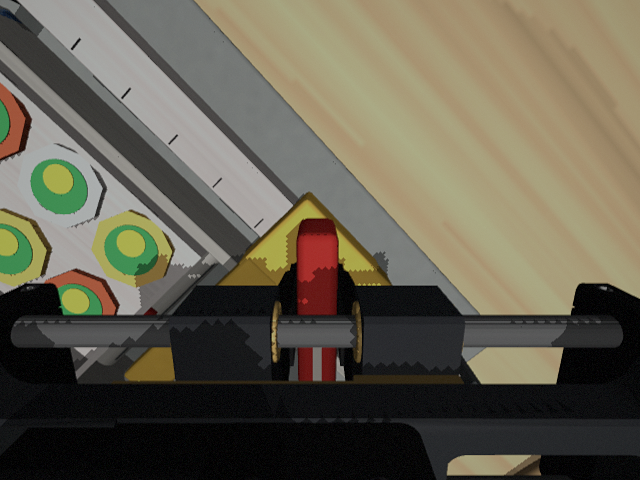

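Picture: the bar followed the turn and stays aligned in the fingers. Release and rise.

arm_command(moves=[[[0, 0, 0, 0], [0, 0, 0, 0], [0, 0, 0, 0], [0, 0, 0, 0], [0, 0, 0, 0], [0, 0, 0, 0], [0, 0, 0, 0], [0, 0, 0, 0]]], claw=0.6)

```text
time: 19.25
eef_pos: [0.5773, -0.111, 0.2822]
ee_rot: [-1.571, -0.0, -2.364]
force: [-0.3, -0.5, -0.7]
grip_width: 0.057
```

```bash
python3 st.py
```

```text
t 19.25 y 97.35498903782866 x 0.5525594564557814 z 0.030302845647867116 Fy -0.5004634630457989 Fx -0.3014331499489024 Fz -0.6573505762150533 M [-0.0076  0.022   0.0525] [-1.5707 -0.0001 -2.3637] 0.057045072780471884
```

arm_command(moves=[[[0, -0.02, 0, 0], [0, -0.05, 0, 0], [0, -0.08, 0, 0], [0, -0.11, 0, 0], [0.03, -0.13, 0, 0], [0.06, -0.13, 0.02, 0], [0.07, -0.13, 0.04, 0], [0.07, -0.13, 0.04, 0], [0.07, -0.13, 0.04, 0]]])

```text
time: 20.15
eef_pos: [0.5553, -0.1887, 0.412]
ee_rot: [-1.571, -0.0, -2.365]
force: [-1.0, 0.0, 0.1]
grip_width: 0.0571
```

```bash
python3 st.py; python3 - <<'E'
from h import *
im=arm.get_image("wrist");cv2.imwrite("pics/w9.png",im[:,:,::-1])
E
```

```text
t 20.15 y 18.97818653956449 x -18.72875938320483 z 129.7955378897746 Fy -0.006265301282401908 Fx -1.0328083892143445 Fz 0.06094047753557061 M [ 0.0143 -0.0021  0.0624] [-1.5712 -0.0001 -2.3645] 0.057059782746707775
```

View pics/w9.png

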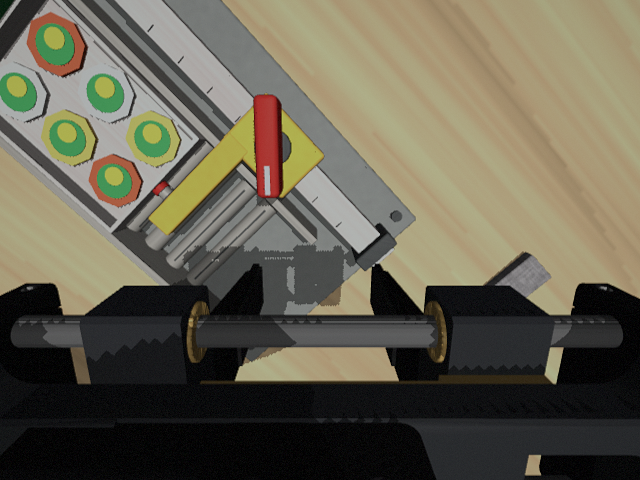

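```bash
python3 - <<'E'
from h import *
np.set_printoptions(precision=4,suppress=True)
ci=arm.camera_info("wrist");im=arm.get_image("wrist")
th=np.radians(-1.95);Y=np.array([-np.sin(th),np.cos(th)]);X=np.array([Y[1],-Y[0]]);o=np.array([.464,.0])
a=ray(ci,(267,108),.1255)[:2];b=ray(ci,(270,194),.1255)[:2];d=b-a
print("knob",(a+b)/2,"len",np.linalg.norm(d),"station angle",np.degrees(np.arctan2(d[1],d[0]))+1.95)
for n,p,z in(("tray rear corner",(207,142),.064),("tray rear left",(125,232),.064),("nose tip",(157,187),.053),("arm front",(168,196),.06)):
    q=ray(ci,p,z)[:2]; print(n,q,(q-o)@Y)
c=im[60:260,60:340,::-1];cv2.imwrite("pics/w10.png",cv2.resize(c,(784,560),interpolation=cv2.INTER_CUBIC))
E
```

```text
knob [ 0.5758 -0.1156] len 0.062380386411505874 station angle -133.5014535041483
tray rear corner [ 0.5362 -0.0646] -0.062076512705478655
tray rear left [ 0.4147 -0.0621] -0.0637109234366134
nose tip [ 0.467  -0.0546] -0.05451442376945728
arm front [ 0.4704 -0.0692] -0.06894675387049641
```

Pixel picks leave the knob's y uncertain by a few mm, so I'll fit the full bar outline to the red mask to check for slip.

```bash
python3 - <<'E'
from h import *
from scipy.optimize import minimize
np.set_printoptions(precision=4,suppress=True)
ci=arm.camera_info("wrist");im=arm.get_image("wrist")
h=cv2.cvtColor(im,cv2.COLOR_RGB2HSV).astype(int)
m=((((h[...,0]<9)|(h[...,0]>171))&(h[...,1]>130)))
w=np.zeros_like(m);w[85:210,240:300]=1
m=(m&w).astype(np.uint8);m=cv2.morphologyEx(m,cv2.MORPH_CLOSE,np.ones((9,9)))
def f(p,out=False):
    x,y,t=p[0]/1e3,p[1]/1e3,np.radians(p[2]);u=np.array([np.cos(t),np.sin(t),0]);v=np.array([-u[1],u[0],0])
    C=[np.array([x,y,z])+a*u*.038+b*v*.009 for z in(.0895,.1255) for a in(-1,1) for b in(-1,1)]
    H=cv2.convexHull((proj(ci,C)*16).astype(np.int32))
    k=np.zeros((480*1,640),np.uint8);cv2.fillConvexPoly(k,H,1,shift=4)
    return 1-(k&m).sum()/(k|m).sum()
best=min((minimize(f,[576,y0,-135],method="Nelder-Mead",options=dict(initial_simplex=[[576,y0,-135],[579,y0,-135],[576,y0+3,-135],[576,y0,-131]])) for y0 in(-118,-114,-110)),key=lambda r:r.fun)
print(best.x,"1-IoU",best.fun,m.sum(),"expected pose",f([576.7,-111.8,-135.4]))
for d in range(-119,-104,2): print(d,round(min(f([x,d,best.x[2]]) for x in(575,576,577,578)),3))
for c in("scene","side"):
    im=arm.get_image(c)
    for l in("tray","stop","knob_grip"): print(c,l,[(round(d["score"],2),np.round(d["location"],4).tolist()) for d in arm.spot_in(c,l)[:2]])
E
```

```text
[ 576.0245 -113.5417 -136.7936] 1-IoU 0.1370309951060359 2645 expected pose 0.16297468354430378
-119 0.348
-117 0.25
-115 0.171
-113 0.154
-111 0.164
-109 0.234
-107 0.341
-105 0.424
scene tray [(0.81, [0.1893, -0.3685, 0.0108]), (0.64, [0.2106, 0.286, 0.0123])]
scene stop [(0.88, [0.5636, -0.0919, 0.0763])]
scene knob_grip [(0.73, [0.5806, -0.1012, 0.1219]), (0.55, [0.5623, -0.0894, 0.08])]
side tray [(0.85, [0.2041, 0.2884, 0.0123]), (0.7, [0.4727, 0.0148, 0.0483])]
side stop [(0.96, [0.5545, -0.0929, 0.076])]
side knob_grip [(0.59, [0.5715, -0.1053, 0.1104])]
```

```bash
python3 -c "
from workcell import arm
print(arm.finish_job(), arm.state()['time'])"
```

```text
the job is handed in; nothing more can be done
the job is handed in; nothing more can be done
```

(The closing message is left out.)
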